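# Clamp a temperature probe in a collet holder

## Robot

A 7-joint arm with a two-finger parallel gripper is mounted at the origin on the work surface. World frame = base frame: x ahead of the robot, y to its left, z up, the work surface at z = 0. Lengths are in m, angles in rad, forces in N, time in s.
With the tool pointing down it reaches from about 0.35 to 0.9 m from the base axis. Payload 8.1 kg.
Tool frame: the origin (TCP) lies at the very end of the fingers, on their centre line; the grasp point (between the pads) lies arm.hold_point_z behind it (arm.hold_point_z is the distance from the TCP to the grasp point, in m); z points along the fingers, y is the line along which they close (so a half turn about z gives the same grasp; the last joint's range is limited). The gripper opens to 92 mm and grips with 3 to 60 N. Pads are 19 mm wide; open, the fingers measure 130 mm over their backs; the gripper's body (75 mm by 190 mm) begins 47 mm behind the grasp point.
Start: joints at [1.238, 0.434, 0.025, 1.573, -0.012, 1.134, -0.075], TCP at [0.142, -0.609, 0.206] pointing down, gripper open.
Joint ranges: [-2.62, 2.62], [-0.44, 2.09], [-1.27, 1.32], [0.08, 2.57], [-1.32, 4.46], [0.12, 2], [-2.74, 2.74]. Speed limits (rad/s): [2.22, 2.22, 3.01, 3.01, 3.14, 3.14, 3.14].

## Interface

Orientations are given as a rotation vector (axis times angle).
In Python, from cell import arm, vision, job, cut_out gives the robot as it stands. The module is installed in compiled form; this text tells all that it offers.
- The arm moves only by the tool play_rows, never from a script. Its argument "increments" is text: rows parted by semicolons, each of 5 numbers parted by spaces: the shift along the tool's x, y, z in cm, then the turn about the tool's z in degrees, then the opening, from -1 (shut) to 1 (fully open), so that 0 is half open. A call has 1 to 5 rows; each row shifts and turns the commanded pose from where the row before left it, along the tool's axes as they then stand; what a row does not reach is not made up. A row lasts 1/12 s, in which the tool goes at most 41.7 mm and 7.16 degrees, less where a joint would pass 70% of its speed; a pose out of reach is approached as far as the arm can. A call is refused whole if a number of a shift passes 4.17 or a number of a turn 7.16, either way. A call with a gripper value outside its range is refused whole. The fingers move at their own pace and stop on an object; "grip_force" is the grip in N (left out, the last holds). Time passes only in rows, so rows that do not move let the fingers close. It gives the time, the measured TCP pose, the force, the opening and the grip force at its end, in the units of the state.
- arm.observe(): the state, without advancing time (a new reading comes with each control period).
- vision.get_image(name): name is "scene" or "top" or "wrist"; returns a dict with "frame" (420x560x3 uint8, red, green, blue), "z_map" (420x560 float32, m along the optical axis (not along the pixel's ray), 0 where there is no reading), "mtx" (3x3 intrinsics, pixels), "cam_to_world" (4x4, takes a point from camera to world coordinates). Camera axes: x right, y up, looking along -z (the intrinsics and any distortion apply to the point x, -y, -z); pixel columns grow to the right and rows downward; lengths in m; the calibration is good to about 2 mm. The wrist camera is an equidistant fisheye: a pixel r from the principal point sees the ray r / f radians off the axis. A picture is of the moment at which its call begins.
- job.sign_off(): hands the job in; it is judged then, once.
Trained networks look in a picture, given as the dict that the camera call returned (one of the last four; its "shot" number tells which), for a name from the list of things; names that differ only in an ending like _2 or _b are one class to them, and where a whole thing is asked for, a point or a joint stands for the part that bears it (a point fixed in the world has none). Each returns a list of dicts, best first, with "confidence" (0 to 1); they miss things now and then, are a little off and sometimes report something else, mostly with a low value. They report only what shows in the picture. A call takes as long as a camera call.
- cut_out(query, picture): "mask" (420x560 bool, what is visible of it) and "point" ([row, column] in pixels, amid what is visible of it).
The state is a dict: "clock": time; "joints": joint angles; "dq": joint speeds; "joint_efforts": joint torques, N m; "position": TCP position; "ee_rot": TCP orientation; "force": force on the tool from outside, world axes, zero at the start; "ft_torque": the same for the moment, N m; "width": opening from 0.0 (shut) to 1.0 (fully open); "gripper_force": force on a finger pad.
Only numpy, scipy, OpenCV 4.12 (cv2) and the standard library are available. Lean on these libraries where they do the work, as an engineer would, in place of code of your own. Each camera call takes 0.05 s, during which the arm holds its last target. There are 200 camera calls.

## Task

Take the slim-headed temperature probe from the white rack, lower it gently shank-first through the hexagonal nut of the navy probe holder until it stands fully home on the stop inside, then turn the nut clockwise (seen from above) until the collet grips the shank firmly, without overtightening it, and let go. Leave the blanking plug, the bottle and the beaker where they are.

Things in the scene. Friction and masses are not known exactly. Their poses are not given: they have to be found in the camera images.
- probe: the temperature probe, 102 mm long, 0.09 kg: a steel shank 12 mm in diameter and 74 mm long, its last 6 mm tapering to a 6 mm tip, under a black cylindrical head 18 mm in diameter and 28 mm tall. Origin at the tip, z up along the probe. It starts upright in one of the rack's two holes, its tip 10 mm above the table, the whole head standing 24 mm clear of the rack's top
- probe_head (a point): point on the probe's axis inside its head, 95 mm above the tip, 7 mm under the top of the head: where to grip it from above
- holder: the fixed probe holder: a navy housing with a steel lid, 156 x 136 mm, 60 mm high, with a vertical 14 mm bore in its centre. Origin under the centre, on the table; z up. Above the lid stands a round steel neck (25 mm diameter, 10 mm high), then the hex nut
- collet_axis (a point): point on the axis of the collet at the level of the nut's upper face, 100 mm above the table: the mouth of the hole, about 15 mm wide. With the probe home, the underside of its head is 4 mm above this point and the top of its head 32 mm above
- nut: the steel collet nut on top of the holder: hexagonal, 36 mm across flats, 30 mm tall, with a 16 mm hole through it. Origin on its axis at its underside, 70 mm above the table; its x axis passes through the middle of one flat (the other flats every 60 degrees). It turns in place without rising or sinking and stays where it is left. Clockwise seen from above tightens. See jaw0 for torques
- jaw0: one of three brass collet jaws in the nut, 74 to 86 mm above the table; the pose is that of its fixed guide, origin on the axis. The nut turns for 0.3 to 1.2 rad (it differs) against 0.3 N m of friction (after a stop this can read either way) until the jaws meet the shank; then the torque rises by 0.9 N m per rad: 0.2 N m more is a firm grip, 0.37 more is too tight
- jaw1: the second collet jaw, as jaw0, 120 degrees round from it. At first the jaws stand 0.9 to 2.9 mm clear of the shank
- jaw2: the third collet jaw, as jaw0, 240 degrees round from it
- stop: the rubber stop, 13 mm in diameter, in the bore of the holder, hidden from sight. Origin in the middle of its upper face, 30 mm above the table, on which the probe's tip must stand. It gives 1 mm per 5 N, up to 6 mm; more than 20 N on it would damage the probe's tip
- rack: the fixed white rack, 60 x 150 mm, 60 mm high, with two holes 13.5 mm wide and 50 mm deep on its long (y) axis, 37 mm either side of its centre. Origin under its centre; z up
- plug: bystander: a blanking plug in the rack's other hole, with a shank like the probe's under a wide, flat black head, 34 mm in diameter and 10 mm thick. Origin at its tip
- bottle: bystander: amber bottle, 50 mm in diameter, 120 mm tall, standing on the bench; origin under its centre
- beaker: bystander: open glass beaker, 64 mm in diameter, 80 mm tall; origin under its centre

How it is judged:
On the way, in this order (a step that is already met when the one before it is completed fails the run):
1. the probe stands fully home in the collet, on the stop, its tip within 2.5 mm of the stop's face, on the axis and upright, before the jaws close on it (z of probe in the frame of stop below 0.0025 m and horizontal distance between probe and stop below 0.003 m and angle between the z axis of probe and the z axis of holder, either way round below 0.09 rad), for 0.2 s.
2. the nut is turned until each of the three jaws presses the shank with more than 15 N (contact force between each of jaw0, jaw1, jaw2 and probe above 15 N), for 0.2 s.
At the end, for the whole second after the job is handed in: The probe stands in the collet, at rest, its tip within 2.5 mm of the stop's face and within 3 mm of its axis, upright within 0.09 rad, and each of the three jaws presses its shank with more than 15 N; plug, bottle and beaker are within 20 mm of where they were (all of step 1 and all of step 2 and linear speed of probe below 0.01 m/s and distance of each of plug, bottle, beaker from where it was at the start of the episode below 0.02 m); the robot touches nothing.
It fails at once if the probe's tip is pressed or dropped on the stop with more than 20 N (contact force between stop and probe above 20 N).
It fails at once if the nut is overtightened: a jaw presses the shank with more than 50 N (contact force between any of jaw0, jaw1, jaw2 and probe above 50 N).
It fails at once if the plug, the bottle or the beaker is moved by more than 20 mm (distance of any of plug, bottle, beaker from where it was at the start of the episode above 0.02 m).
It also fails if it takes over 72 s, if anything falls off the work surface, if the arm or the gripper's body presses on something with over 40 N, if the wrist force passes 120 N, or if a joint passes its speed limit or range.

## Working session

There is one attempt and no reset: what is moved stays moved. The work goes in short steps, Python scripts to look and compute and a tool call to move; the robot and the scene stay as the last step left them, time stands still between calls to the robot, and variables do not carry over. Pictures are saved under pics/ and viewed, at most 10 in all, crops included, and the job is handed in when it is done.

Besides the shell and the picture viewer there is one more tool, called after "Emit:" by a JSON object that holds its "method" and its "body". play_rows: Moves the arm, as the interface text tells. Its arguments: {"type":"object","properties":{"increments":{"type":"string"},"grip_force":{"type":"number"}},"required":["increments"]}

```bash
mkdir -p pics
cat > h.py <<'E'
import numpy as np, cv2
from scipy.spatial.transform import Rotation as R
from cell import arm, vision, job, cut_out
def world(p, fish=False):
    z=p["z_map"]; K=p["mtx"]; h,w=z.shape
    u,v=np.meshgrid(np.arange(w),np.arange(h))
    a=(u-K[0,2])/K[0,0]; b=(v-K[1,2])/K[1,1]
    if fish:
        r=np.hypot(a,b)+1e-9; s=np.tan(np.minimum(r,1.5))/r; a=a*s; b=b*s
    P=np.stack([a*z,-b*z,-z,np.ones_like(z)],-1)@p["cam_to_world"].T
    P=P[...,:3]; P[z<=0]=np.nan
    return P
def save(p,n): cv2.imwrite(f"pics/{n}.png",p["frame"][...,::-1])
E
python3 - <<'E'
from h import *
s=arm.observe(); print(s, arm.hold_point_z)
for c in ("top","scene"):
    p=vision.get_image(c); save(p,c+"0"); P=world(p)
    print(c,p["mtx"].tolist(),p["cam_to_world"].round(3).tolist())
    for q in ("probe","plug","nut","holder","rack","bottle","beaker"):
        for d in cut_out(q,p)[:2]:
            m=d["mask"]; X=P[m]; X=X[~np.isnan(X[:,0])]
            if len(X)<3: continue
            t=X[X[:,2]>np.percentile(X[:,2],95)-.006]
            print(q,round(d["confidence"],2),d["point"],m.sum(),"med",np.median(X,0).round(3),"top",((t.max(0)+t.min(0))/2).round(4),"ext",(t.max(0)-t.min(0)).round(3))
a=cv2.imread("pics/top0.png");b=cv2.imread("pics/scene0.png")
E
```

```text
{'clock': 0.0, 'joints': array([ 1.238393  ,  0.43523339,  0.0249661 ,  1.57412063, -0.01159445,
        1.13401039, -0.07512656]), 'dq': array([-1.94319209e-04,  1.31378633e-03,  3.53192006e-04,  1.46927110e-03,
        7.04333195e-04, -5.33832615e-04, -5.45593049e-05]), 'joint_efforts': array([-1.08259886e-03, -6.67853093e+01,  9.84764323e-01, -3.14458537e+01,
       -6.05832366e-02,  4.28650354e-02,  1.23909808e-04]), 'position': array([ 0.14217907, -0.60803292,  0.20482937]), 'ee_rot': array([-3.11931131e+00, -3.59860612e-01,  5.24638689e-04]), 'force': array([ 0.24739774,  0.28912407, -0.24213518]), 'ft_torque': array([ 0.00782395, -0.00692043, -0.03591179]), 'gripper_force': 0.0, 'width': 1.0029641889857532} 0.0188
top [[390.0489171125804, 0.0, 277.124507861698], [0.0, 390.0489171125804, 216.10424356697413], [0.0, 0.0, 1.0]] [[0.023, 0.978, -0.205, 0.381], [-1.0, 0.023, -0.0, -0.035], [0.005, 0.205, 0.979, 1.035], [0.0, 0.0, 0.0, 1.0]]
probe 0.6 [252.0, 141.1] 75 med [0.483 0.284 0.111] top [0.4846 0.287  0.1135] ext [0.015 0.017 0.007]
plug 0.52 [246.3, 172.7] 139 med [0.5   0
[... 899 characters left out ...]
 [ 0.54   -0.3829  0.0773] ext [0.065 0.063 0.009]
probe 0.5 [243.4, 415.2] 182 med [0.509 0.219 0.093] top [0.5037 0.2183 0.0926] ext [0.037 0.031 0.007]
nut 0.48 [185.4, 257.3] 227 med [ 0.508 -0.184  0.093] top [ 0.4994 -0.1881  0.0981] ext [0.038 0.041 0.007]
holder 0.65 [206.2, 263.5] 3047 med [ 0.529 -0.173  0.058] top [ 0.4994 -0.1881  0.0918] ext [0.039 0.041 0.019]
rack 0.66 [268.3, 434.1] 2766 med [0.516 0.261 0.053] top [0.4971 0.255  0.059 ] ext [0.088 0.157 0.009]
bottle 0.86 [272.5, 299.2] 1027 med [0.684 0.04  0.068] top [0.6709 0.0339 0.1171] ext [0.024 0.022 0.008]
beaker 0.74 [183.9, 192.1] 699 med [ 0.55  -0.373  0.056] top [ 0.5407 -0.3829  0.0773] ext [0.063 0.063 0.009]
```

View pics/top0.png

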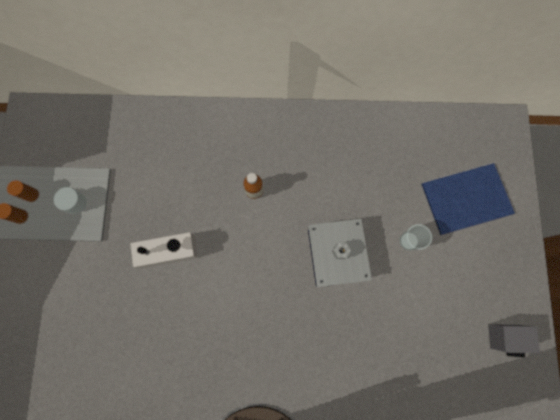

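View pics/scene0.png

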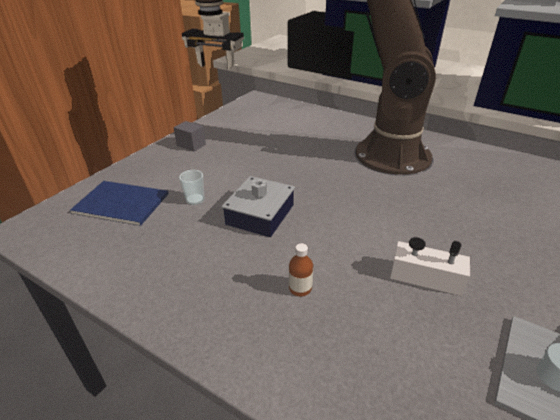

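The probe head is at about (142, 251) in the top view and the plug at (173, 245). The nut is at (342, 250), the bottle at (253, 185) and the beaker at (418, 238). In the scene view the networks confuse the probe with other things, so I'll trust the top view. I'll move over the nut first, turned for the probe grasp, and look with the wrist camera.

Emit:
{"method": "play_rows", "body": {"increments": "2.93 -2.16 -0.3 0 1;2.93 -2.16 -0.3 0 1;2.93 -2.16 -0.3 0 1;2.93 -2.16 -0.3 0 1;2.93 -2.16 -0.3 0 1"}}

```text
clock: 1.22
position: [0.2613, -0.4687, 0.2209]
ee_rot: [3.121, 0.36, 0.0]
force: [1.4, -0.6, 0.2]
width: 1.004
gripper_force: 0.0
```

Emit:
{"method": "play_rows", "body": {"increments": "2.93 -2.16 -0.3 0 1;2.93 -2.16 -0.3 0 1;2.93 -2.16 -0.3 0 1;2.93 -2.16 -0.3 0 1;2.93 -2.16 -0.3 0 1"}}

```text
clock: 1.63
position: [0.3794, -0.3301, 0.2361]
ee_rot: [3.12, 0.36, 0.001]
force: [0.6, -0.8, 0.7]
width: 1.001
gripper_force: 0.0
```

Emit:
{"method": "play_rows", "body": {"increments": "2.93 -2.16 -0.3 0 1;2.93 -2.16 -0.3 0 1;2.93 -2.16 -0.3 0 1;2.93 -2.16 -0.3 0 1;2.93 -2.16 -0.3 0 1"}}

```text
clock: 2.05
position: [0.4974, -0.1916, 0.2511]
ee_rot: [3.121, 0.36, 0.001]
force: [-0.6, -0.6, 0.5]
width: 1.001
gripper_force: 0.0
```

Emit:
{"method": "play_rows", "body": {"increments": "0 0 0 -6 1;0 0 0 -6 1;0 0 0 -6 1;0 0 0 -6 1;0 0 0 -6 1"}}

```text
clock: 2.47
position: [0.4966, -0.1929, 0.2507]
ee_rot: [2.918, 1.163, 0.0]
force: [-0.6, 0.3, 0.1]
width: 1.001
gripper_force: 0.0
```

Emit:
{"method": "play_rows", "body": {"increments": "0 0 0 -6 1;0 0 0 -6 1;0 0 0 -6 1;0 0 0 -6 1;0 0 0 -6 1"}}

```text
clock: 2.88
position: [0.4965, -0.1931, 0.2507]
ee_rot: [2.518, 1.879, 0.0]
force: [-0.0, 0.1, 0.3]
width: 0.999
gripper_force: 0.0
```

Emit:
{"method": "play_rows", "body": {"increments": "0 0 0 -6 1;0 0 0 -6 1;0 0 0 -6 1;0 0 0 -6 1;0 0 0 -6 1"}}

```text
clock: 3.3
position: [0.4965, -0.1931, 0.2507]
ee_rot: [1.946, 2.466, -0.0]
force: [-0.9, -0.1, 0.2]
width: 1.0
gripper_force: 0.0
```

Emit:
{"method": "play_rows", "body": {"increments": "0 0 0 0 1;0 0 0 0 1"}}

```text
clock: 3.47
position: [0.4965, -0.1932, 0.2506]
ee_rot: [1.957, 2.458, 0.0]
force: [-0.2, 0.5, 0.9]
width: 1.003
gripper_force: 0.0
```

```bash
cat >> h.py <<'E'
def st():
    s=arm.observe(); M=R.from_rotvec(s["ee_rot"]).as_matrix()
    print("t",round(s["clock"],2),"pos",s["position"].round(4),"x",M[:,0].round(3),"y",M[:,1].round(3),"z",M[:,2].round(3),"j7",s["joints"][6].round(2),"F",s["force"].round(2),"T",s["ft_torque"].round(3),"w",round(s["width"],3),"gf",round(s["gripper_force"],1)); return s,M
def togo(x,y,z):
    s,M=st(); d=(np.array([x,y,z])-s["position"])@M*100; print("tool cm to go",d.round(2)); return d
def find(p,q,fish,zlo,zhi):
    P=world(p,fish)
    for d in cut_out(q,p)[:2]:
        X=P[d["mask"]]; X=X[(X[:,2]>zlo)&(X[:,2]<zhi)]
        if len(X)<4: continue
        print(q,round(d["confidence"],2),d["point"],len(X),"zmed",np.median(X[:,2]).round(4),"rect",end=" ")
        c,r=cv2.minEnclosingCircle((X[:,:2]*1000).astype(np.float32)); print("circ",np.round(c,1),round(r,1),"mean",X[:,:2].mean(0).round(4))
E
python3 - <<'E'
from h import *
st(); p=vision.get_image("wrist"); save(p,"w1"); print(p["mtx"].tolist(),p["cam_to_world"].round(3).tolist())
find(p,"nut",True,.094,.108); find(p,"holder",True,.05,.07)
E
```

```text
t 3.47 pos [ 0.4965 -0.1932  0.2506] x [-0.224  0.975  0.   ] y [0.975 0.224 0.   ] z [ 0.  0. -1.] j7 0.34 F [-0.17  0.55  0.91] T [-0.061 -0.163  0.013] w 1.003 gf 0.0
[[325.19226210127806, 0.0, 279.18260276149715], [0.0, 325.19226210127806, 211.36932773888452], [0.0, 0.0, 1.0]] [[0.974, -0.214, -0.067, 0.478], [0.225, 0.931, 0.288, -0.115], [0.0, -0.296, 0.955, 0.429], [0.0, 0.0, 0.0, 1.0]]
nut 0.86 [190.6, 287.6] 816 zmed 0.0995 rect circ [ 498.3 -190.3] 20.2 mean [ 0.4983 -0.1903]
holder 0.88 [179.8, 280.7] 13752 zmed 0.0596 rect circ [ 498.9 -191.5] 102.1 mean [ 0.4974 -0.188 ]
```

View pics/w1.png

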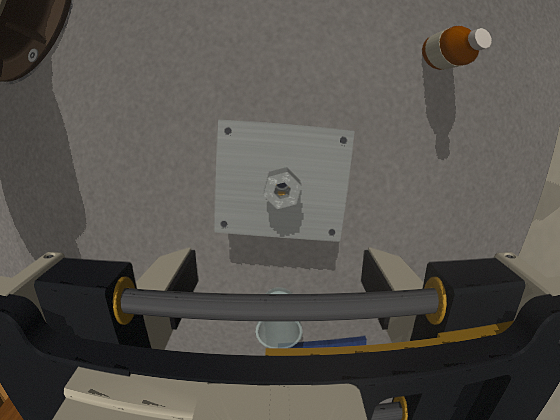

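The nut shows at (283, 188) and measures (0.498, -0.1905), with its top at 0.0995, which agrees with the known 0.100. Next I'll go over the probe.

Emit:
{"method": "play_rows", "body": {"increments": "3.6 0.73 0 0 1;3.6 0.73 0 0 1;3.6 0.73 0 0 1;3.6 0.73 0 0 1;3.6 0.73 0 0 1"}}

```text
clock: 4.03
position: [0.4908, -0.0078, 0.2508]
ee_rot: [1.955, 2.459, 0.0]
force: [-0.2, 0.5, -1.1]
width: 1.004
gripper_force: 0.0
```

Emit:
{"method": "play_rows", "body": {"increments": "3.6 0.73 0 0 1;3.6 0.73 0 0 1;3.6 0.73 0 0 1;3.6 0.73 0 0 0;3.6 0.73 0 0 0"}}

```text
clock: 4.45
position: [0.4853, 0.1759, 0.2508]
ee_rot: [1.955, 2.459, 0.0]
force: [2.1, 0.7, 0.6]
width: 0.9
gripper_force: 0.0
```

Emit:
{"method": "play_rows", "body": {"increments": "3.6 0.73 0 0 0;3.6 0.73 0 0 0;3.6 0.73 0 0 0;0 0 0 0 0;0 0 0 0 0"}}

```text
clock: 4.87
position: [0.4812, 0.287, 0.2504]
ee_rot: [-1.947, -2.464, -0.0]
force: [-0.3, -2.0, 0.2]
width: 0.543
gripper_force: 0.0
```

Run:
```python
from h import *
p=vision.get_image("wrist"); save(p,"w2")
find(p,"probe",True,.102,.118); find(p,"plug",True,.06,.12);find(p,"rack",True,.05,.064)
P=world(p,True); m=cut_out("rack",p)[0]["mask"]; X=P[m]; X=X[abs(X[:,2]-.06)<.003]
print(cv2.minAreaRect((X[:,:2]*1000).astype(np.float32)))
togo(.484,.287,.25)
```

```text
probe 0.57 [191.2, 283.3] 261 zmed 0.1114 rect circ [487.  289.9] 8.8 mean [0.4867 0.2906]
plug 0.89 [253.1, 284.0] 640 zmed 0.0935 rect circ [502.7 217.6] 16.8 mean [0.5022 0.2192]
plug 0.66 [204.4, 281.1] 1526 zmed 0.0604 rect circ [491.6 253.3] 78.8 mean [0.4925 0.2622]
rack 0.92 [202.1, 283.3] 4806 zmed 0.0596 rect circ [493.3 253.9] 79.2 mean [0.4922 0.2641]
((494.87469482421875, 253.63427734375), (60.45809555053711, 149.12506103515625), 11.942291259765625)
t 5.12 pos [0.4829 0.2827 0.2506] x [-0.225  0.974 -0.001] y [0.974 0.225 0.   ] z [ 0.    -0.001 -1.   ] j7 -0.64 F [-0.36 -0.28  0.52] T [ 0.011 -0.15  -0.016] w 0.503 gf 0.0
tool cm to go [0.39 0.2  0.06]
```

View pics/w2.png

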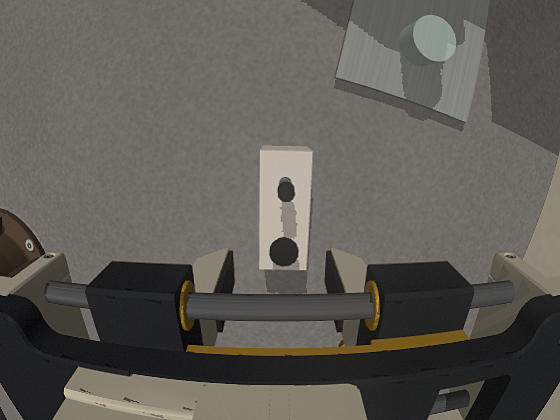

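The probe measures (0.4872, 0.2898), taken from its head and confirmed by the rack's pose (head at (286, 189) in the picture). The plug is 74 mm away. Now I'll descend and grip.

Emit:
{"method": "play_rows", "body": {"increments": "0.3 0.29 0 0 0;0.3 0.29 0 0 0;0 0 3 0 0;0 0 3 0 0;0 0 3 0 0"}}

```text
clock: 5.53
position: [0.4874, 0.2917, 0.1601]
ee_rot: [1.953, 2.46, 0.003]
force: [-0.2, 0.6, -0.3]
width: 0.5
gripper_force: 0.0
```

Emit:
{"method": "play_rows", "body": {"increments": "0 0 3 0 0;0 0 2 0 0;0 0 1.4 0 0;0 0 1 0 0;0 0 0 0 0"}}

```text
clock: 5.95
position: [0.486, 0.2907, 0.0847]
ee_rot: [-1.952, -2.46, 0.004]
force: [-0.7, 0.3, -0.6]
width: 0.501
gripper_force: 0.0
```

Run:
```python
from h import *
togo(.4872,.2898,.0862)
p=vision.get_image("wrist"); save(p,"w3"); find(p,"probe",True,.07,.118)
```

```text
t 5.95 pos [0.486  0.2907 0.0847] x [-0.227  0.974 -0.001] y [ 0.974  0.227 -0.003] z [-0.003 -0.002 -1.   ] j7 -0.78 F [-0.71  0.3  -0.58] T [-0.097 -0.13   0.013] w 0.501 gf 0.0
tool cm to go [-0.11  0.1  -0.15]
probe 0.94 [260.7, 278.8] 1337 zmed 0.1106 rect circ [487.  290.1] 9.2 mean [0.486  0.2931]
```

View pics/w3.png

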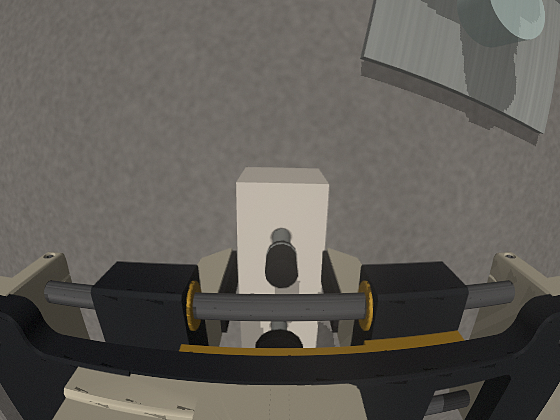

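The head is centred between the pads, at (280, 262) in the picture. I'll close on it.

Emit:
{"method": "play_rows", "body": {"increments": "-0.1 0.1 -0.1 0 0;0 0 0 0 -0.4;0 0 0 0 -0.8;0 0 0 0 -1;0 0 0 0 -1", "grip_force": 25}}

```text
clock: 6.47
position: [0.4881, 0.2907, 0.088]
ee_rot: [1.952, 2.461, 0.001]
force: [-0.3, -0.0, -0.0]
width: 0.257
gripper_force: 0.0
```

Emit:
{"method": "play_rows", "body": {"increments": "0 0 0 0 -1;0 0 0 0 -1;0 0 0 0 -1;0 0 0 0 -1;0 0 0 0 -1"}}

```text
clock: 6.88
position: [0.4879, 0.2908, 0.0877]
ee_rot: [1.952, 2.461, 0.0]
force: [-0.6, 0.5, 2.1]
width: 0.168
gripper_force: 25.0
```

Run:
```python
from h import *
st()
```

```text
t 6.88 pos [0.4879 0.2908 0.0877] x [-0.228  0.974  0.   ] y [0.974 0.228 0.   ] z [ 0.  0. -1.] j7 -0.77 F [-0.61  0.47  2.07] T [ 0.019 -0.082  0.014] w 0.168 gf 25.0
```

Emit:
{"method": "play_rows", "body": {"increments": "0 0 -0.5 0 -1;0 0 -1 0 -1;0 0 -1.5 0 -1;0 0 -1.5 0 -1;0 0 -1.5 0 -1"}}

```text
clock: 7.3
position: [0.4877, 0.2907, 0.1489]
ee_rot: [-1.952, -2.461, 0.0]
force: [-0.2, -0.0, -0.9]
width: 0.169
gripper_force: 25.0
```

Emit:
{"method": "play_rows", "body": {"increments": "0 0 -2 0 -1;0 0 -2 0 -1;0 0 -2 0 -1;0 0 -2 0 -1;0 0 0 0 -1"}}

```text
clock: 7.72
position: [0.489, 0.2924, 0.2324]
ee_rot: [1.951, 2.46, 0.009]
force: [0.4, 1.3, -0.5]
width: 0.173
gripper_force: 25.0
```

Emit:
{"method": "play_rows", "body": {"increments": "-1.5 -0.4 0 0 -1;-2 -0.5 0 0 -1;-2.5 -0.6 0 0 -1;-3 -0.7 0 0 -1;-3 -0.7 0 0 -1"}}

```text
clock: 8.13
position: [0.4863, 0.1664, 0.2277]
ee_rot: [-1.95, -2.463, 0.0]
force: [1.2, -0.3, -0.4]
width: 0.164
gripper_force: 25.0
```

Emit:
{"method": "play_rows", "body": {"increments": "-3 -0.7 0 0 -1;-3 -0.7 0 0 -1;-3 -0.7 0 0 -1;-3 -0.7 0 0 -1;-3 -0.7 0 0 -1"}}

```text
clock: 8.55
position: [0.4864, 0.0118, 0.2278]
ee_rot: [1.952, 2.462, -0.0]
force: [0.7, -0.0, -1.3]
width: 0.171
gripper_force: 25.0
```

Emit:
{"method": "play_rows", "body": {"increments": "-3 -0.7 0 0 -1;-3 -0.8 0 0 -1;-3 -0.8 0 0 -1;-2.5 -0.6 0 0 -1;-2.5 -0.6 0 0 -1"}}

```text
clock: 8.97
position: [0.4842, -0.1326, 0.2278]
ee_rot: [-1.953, -2.461, 0.0]
force: [-0.3, 0.8, -1.0]
width: 0.173
gripper_force: 25.0
```

Emit:
{"method": "play_rows", "body": {"increments": "0 0 0 0 -1;0 0 0 0 -1;0 0 0 0 -1"}}

```text
clock: 9.22
position: [0.4846, -0.1303, 0.2277]
ee_rot: [-1.952, -2.461, -0.001]
force: [0.8, 1.1, -0.8]
width: 0.168
gripper_force: 25.0
```

Run:
```python
from h import *
s,M=st()
p=vision.get_image("wrist"); save(p,"w4"); find(p,"nut",True,.094,.106);find(p,"holder",True,.05,.068)
P=world(p,True); m=cut_out("holder",p)[0]["mask"]; X=P[m]; X=X[abs(X[:,2]-.06)<.003]
print(cv2.minAreaRect((X[:,:2]*1000).astype(np.float32)))
m=cut_out("nut",p)[0]["mask"]; X=P[m]; X=X[abs(X[:,2]-.1)<.003]; c=(X.max(0)+X.min(0))/2
# hex fit: centre + yaw by bounding strips at 3 directions
best=[]
for a in np.radians(np.arange(0,60,1)):
    w=[];
    for k in range(3):
        t=X[:,:2]@[np.cos(a+k*np.pi/3),np.sin(a+k*np.pi/3)]; w.append(np.percentile(t,99)-np.percentile(t,1))
    best.append((sum(w),np.degrees(a).round(),np.round(w,4)))
print(sorted(best,key=lambda b:b[0])[:4])
for d in cut_out("probe",p)[:2]:
    X=P[d["mask"]]; X=X[~np.isnan(X[:,0])]; print("probe",d["confidence"],d["point"],len(X))
    for lo,hi in((.15,.18),(.18,.21),(.215,.245),(.245,.27)):
        Y=X[(X[:,2]>lo)&(X[:,2]<hi)]
        if len(Y)>5: T=(Y-s["position"])@M*1000; print(lo,len(Y),"rel tool mm min",np.percentile(T,2,axis=0).round(1),"max",np.percentile(T,98,axis=0).round(1))
```

```text
t 9.22 pos [ 0.4846 -0.1303  0.2277] x [-0.228  0.974  0.001] y [0.974 0.228 0.   ] z [-0.     0.001 -1.   ] j7 0.22 F [ 0.79  1.08 -0.81] T [ 0.043 -0.146  0.027] w 0.168 gf 25.0
nut 0.57 [239.8, 287.4] 40 zmed 0.0985 rect circ [ 498.4 -182.9] 17.8 mean [ 0.4959 -0.1798]
holder 0.94 [211.6, 276.4] 9183 zmed 0.0597 rect circ [ 495.3 -175.8] 93.6 mean [ 0.492  -0.1659]
((498.2908630371094, -191.0295867919922), (156.8856964111328, 136.7747039794922), 8.349279403686523)
[(np.float64(0.06756034071715555), np.float64(39.0), array([0.0295, 0.0071, 0.031 ])), (np.float64(0.06759949496848902), np.float64(40.0), array([0.0293, 0.0072, 0.0312])), (np.float64(0.06764331472329371), np.float64(38.0), array([0.0298, 0.0071, 0.0307])), (np.float64(0.06776486102120904), np.float64(37.0), array([0.0301, 0.0072, 0.0305]))]
probe 0.97 [254.0, 276.3] 1676
0.15 132 rel tool mm min [ 0.3 -6.8 48.4] max [ 5.3  4.5 69.7]
0.18 243 rel tool mm min [ 0.5 -6.5 18. ] max [ 5.3  4.6 46.8]
0.215 415 rel tool mm min [  1.8  -8.7 -17. ] max [ 8.2  7.6 11.9]
0.245 830 rel tool mm min [ -8.   -8.2 -24.9] max [  8.    7.3 -18.2]
```

View pics/w4.png

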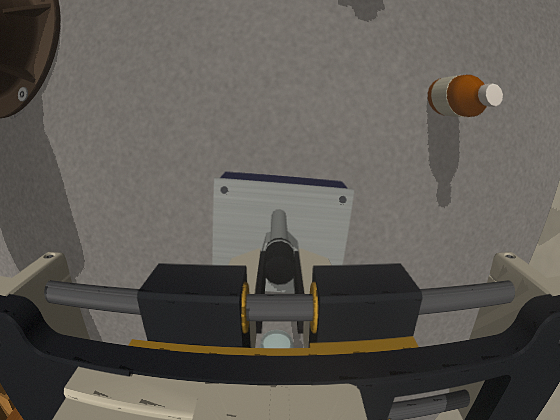

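The holder's centre from its lid is (0.4983, -0.1910), matching the nut. The held probe is upright and centred at (280, 262) in the picture. I'll move over the axis and start down.

Emit:
{"method": "play_rows", "body": {"increments": "-2.07 0.03 0 0 -1;-2 0 0 0 -1;-1.5 0 0 0 -1;-0.6 0 0 0 -1;0 0 0 0 -1"}}

```text
clock: 9.93
position: [0.4992, -0.1924, 0.2273]
ee_rot: [-1.955, -2.459, 0.0]
force: [-0.4, -0.4, -0.8]
width: 0.169
gripper_force: 25.0
```

Emit:
{"method": "play_rows", "body": {"increments": "0 0 1.5 0 -1;0 0 1.5 0 -1;0 0 1 0 -1;0 0 0.5 0 -1;0 0 0 0 -1"}}

```text
clock: 10.35
position: [0.4985, -0.1901, 0.1816]
ee_rot: [-1.95, -2.461, 0.001]
force: [-0.1, -0.0, -2.0]
width: 0.168
gripper_force: 25.0
```

Emit:
{"method": "play_rows", "body": {"increments": "0 0 0 0 -1;0 0 0 0 -1"}}

```text
clock: 10.52
position: [0.4997, -0.1909, 0.1833]
ee_rot: [1.951, 2.461, 0.001]
force: [0.3, 0.3, -0.2]
width: 0.172
gripper_force: 25.0
```

Run:
```python
from h import *
togo(.4990,-.1903,.1777)
p=vision.get_image("scene"); P=world(p)
for q in("probe","nut"): find(p,q,False,.07,.3)
cv2.imwrite("pics/s5.png",cv2.resize(p["frame"][110:230,190:340,::-1],None,fx=5,fy=5,interpolation=cv2.INTER_CUBIC))
```

```text
t 10.52 pos [ 0.4997 -0.1909  0.1833] x [-0.228  0.974 -0.   ] y [0.974 0.228 0.001] z [ 0.001 -0.    -1.   ] j7 0.29 F [ 0.3   0.33 -0.21] T [-0.018 -0.146 -0.002] w 0.172 gf 25.0
tool cm to go [ 0.07 -0.05  0.56]
probe 0.73 [158.5, 253.2] 123 zmed 0.1609 rect circ [ 504.  -187.8] 6.9 mean [ 0.5037 -0.1872]
nut 0.8 [185.8, 258.7] 225 zmed 0.0924 rect circ [ 500.1 -187.6] 20.6 mean [ 0.5061 -0.1837]
```

View pics/s5.png

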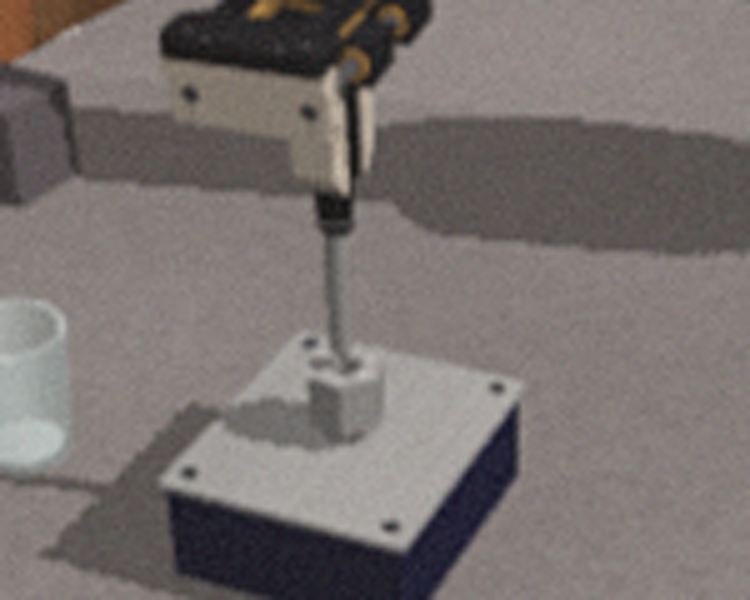

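The tip hangs just over the mouth of the nut, at about (345, 360) in the crop. I'll make a small correction and go down slowly, watching the force.

Emit:
{"method": "play_rows", "body": {"increments": "0.08 -0.04 0 0 -1;0 0 0.4 0 -1;0 0 0.4 0 -1;0 0 0.3 0 -1;0 0 0 0 -1"}}

```text
clock: 11.08
position: [0.498, -0.1903, 0.1707]
ee_rot: [-1.952, -2.46, 0.001]
force: [-0.4, 0.1, -1.2]
width: 0.171
gripper_force: 25.0
```

Emit:
{"method": "play_rows", "body": {"increments": "0 0 0 0 -1;0 0 0 0 -1"}}

```text
clock: 11.25
position: [0.4986, -0.1904, 0.1716]
ee_rot: [-1.952, -2.461, -0.0]
force: [0.3, -0.0, -0.9]
width: 0.168
gripper_force: 25.0
```

Run:
```python
from h import *
togo(.4990,-.1903,.1077)
```

```text
t 11.25 pos [ 0.4986 -0.1904  0.1716] x [-0.228  0.974  0.   ] y [ 0.974  0.228 -0.   ] z [-0.  0. -1.] j7 0.28 F [ 0.3  -0.   -0.93] T [-0.012 -0.167  0.022] w 0.168 gf 25.0
tool cm to go [-0.    0.04  6.39]
```

Emit:
{"method": "play_rows", "body": {"increments": "0 0 0.4 0 -1;0 0 0.4 0 -1;0 0 0.4 0 -1;0 0 0.3 0 -1;0 0 0 0 -1"}}

```text
clock: 11.67
position: [0.498, -0.1903, 0.1557]
ee_rot: [-1.951, -2.46, 0.001]
force: [-0.1, 1.0, -0.7]
width: 0.167
gripper_force: 25.0
```

Emit:
{"method": "play_rows", "body": {"increments": "0 0 0.4 0 -1;0 0 0.4 0 -1;0 0 0.2 0 -1;0 0 0 0 -1;0 0 0 0 -1"}}

```text
clock: 12.08
position: [0.4985, -0.1904, 0.1465]
ee_rot: [-1.952, -2.461, 0.0]
force: [0.3, -0.4, -0.6]
width: 0.167
gripper_force: 25.0
```

Run:
```python
from h import *
togo(.4990,-.1903,.1077)
```

```text
t 12.08 pos [ 0.4985 -0.1904  0.1465] x [-0.228  0.974  0.   ] y [ 0.974  0.228 -0.   ] z [-0.  0. -1.] j7 0.26 F [ 0.28 -0.38 -0.56] T [-0.035 -0.168  0.015] w 0.167 gf 25.0
tool cm to go [-0.01  0.05  3.88]
```

Emit:
{"method": "play_rows", "body": {"increments": "0 0 0.3 0 -1;0 0 0.3 0 -1;0 0 0.3 0 -1;0 0 0 0 -1;0 0 0 0 -1"}}

```text
clock: 12.5
position: [0.4984, -0.1904, 0.1373]
ee_rot: [-1.952, -2.461, 0.0]
force: [0.2, -0.3, -0.4]
width: 0.17
gripper_force: 25.0
```

Emit:
{"method": "play_rows", "body": {"increments": "0 0 0.3 0 -1;0 0 0.3 0 -1;0 0 0.3 0 -1;0 0 0 0 -1;0 0 0 0 -1"}}

```text
clock: 12.92
position: [0.4984, -0.1903, 0.1284]
ee_rot: [-1.952, -2.461, 0.0]
force: [-0.5, 0.1, -0.6]
width: 0.171
gripper_force: 25.0
```

Emit:
{"method": "play_rows", "body": {"increments": "0 0 0.3 0 -1;0 0 0.3 0 -1;0 0 0.3 0 -1;0 0 0 0 -1;0 0 0 0 -1"}}

```text
clock: 13.33
position: [0.4984, -0.1903, 0.1194]
ee_rot: [-1.952, -2.461, 0.0]
force: [-0.6, -0.7, -0.9]
width: 0.169
gripper_force: 25.0
```

Run:
```python
from h import *
togo(.4990,-.1903,.1077)
```

```text
t 13.33 pos [ 0.4984 -0.1903  0.1194] x [-0.228  0.974  0.   ] y [ 0.974  0.228 -0.001] z [-0.001  0.    -1.   ] j7 0.24 F [-0.64 -0.66 -0.9 ] T [-0.036 -0.11   0.01 ] w 0.169 gf 25.0
tool cm to go [-0.01  0.06  1.17]
```

Descent is free of contact, with the tip now about 12 mm above the stop. I'll finish in small steps.

Emit:
{"method": "play_rows", "body": {"increments": "0 0 0.3 0 -1;0 0 0.3 0 -1;0 0 0.2 0 -1;0 0 0 0 -1;0 0 0 0 -1"}}

```text
clock: 13.75
position: [0.4984, -0.1903, 0.1114]
ee_rot: [-1.952, -2.461, 0.0]
force: [1.0, -0.0, -0.5]
width: 0.175
gripper_force: 25.0
```

Emit:
{"method": "play_rows", "body": {"increments": "0 0 0.1 0 -1;0 0 0.1 0 -1;0 0 0 0 -1;0 0 0 0 -1;0 0 0 0 -1"}}

```text
clock: 14.17
position: [0.4986, -0.1904, 0.1097]
ee_rot: [1.952, 2.461, -0.0]
force: [-0.9, -0.2, -0.8]
width: 0.169
gripper_force: 25.0
```

Emit:
{"method": "play_rows", "body": {"increments": "0 0 0.1 0 -1;0 0 0 0 -1;0 0 0.1 0 -1;0 0 0 0 -1;0 0 0 0 -1"}}

```text
clock: 14.58
position: [0.4986, -0.1904, 0.1076]
ee_rot: [1.952, 2.461, -0.0]
force: [-0.3, -0.2, 0.3]
width: 0.168
gripper_force: 25.0
```

Run:
```python
from h import *
togo(.4990,-.1903,.1077)
```

```text
t 14.58 pos [ 0.4986 -0.1904  0.1076] x [-0.228  0.974 -0.   ] y [0.974 0.228 0.   ] z [ 0. -0. -1.] j7 0.23 F [-0.28 -0.18  0.32] T [-0.013 -0.156  0.004] w 0.168 gf 25.0
tool cm to go [ 0.    0.04 -0.01]
```

Emit:
{"method": "play_rows", "body": {"increments": "0 0 0.05 0 -1;0 0 0 0 -1;0 0 0.05 0 -1;0 0 0 0 -1;0 0 0 0 -1"}}

```text
clock: 15.0
position: [0.4988, -0.1904, 0.1068]
ee_rot: [1.952, 2.461, 0.0]
force: [-0.3, -0.5, 2.4]
width: 0.176
gripper_force: 25.0
```

Emit:
{"method": "play_rows", "body": {"increments": "0 0 0 0 -1;0 0 0 0 -1;0 0 0 0 -1"}}

```text
clock: 15.25
position: [0.4988, -0.1904, 0.1068]
ee_rot: [1.952, 2.461, 0.0]
force: [-0.1, -0.2, 3.2]
width: 0.169
gripper_force: 25.0
```

The force rose to +3 N, about 4 N on the stop counting the weight, so the probe is home. I'll release, rise and look at the nut.

Emit:
{"method": "play_rows", "body": {"increments": "0 0 0 0 -0.5;0 0 0 0 -0.2;0 0 0 0 0.2;0 0 0 0 0.2;0 0 0 0 0.2"}}

```text
clock: 15.67
position: [0.4984, -0.1904, 0.1064]
ee_rot: [-1.952, -2.461, 0.0]
force: [-0.8, -1.0, 0.2]
width: 0.48
gripper_force: 0.0
```

Emit:
{"method": "play_rows", "body": {"increments": "0 0 -1 0 0.2;0 0 -2 0 0.2;0 0 -3 0 0.2;0 0 -3 0 0.2;0 0 -3 0 0.2"}}

```text
clock: 16.08
position: [0.4983, -0.19, 0.2286]
ee_rot: [-1.952, -2.462, -0.0]
force: [1.3, -1.4, -1.0]
width: 0.602
gripper_force: 0.0
```

Emit:
{"method": "play_rows", "body": {"increments": "0 0 0 0 0.2;0 0 0 0 0.2;0 0 0 0 0.2"}}

```text
clock: 16.33
position: [0.4983, -0.1904, 0.2267]
ee_rot: [1.952, 2.461, -0.0]
force: [-0.1, 0.6, -0.2]
width: 0.604
gripper_force: 0.0
```

```bash
cat >> h.py <<'E'
def hexfit(p,cx,cy):
    "nut top-face rim: centre and flat-normal angle from mask points at z~0.1, occlusion tolerant"
    from scipy.optimize import least_squares
    P=world(p,True); m=cut_out("nut",p)[0]["mask"]
    X=P[m]; X=X[abs(X[:,2]-.0995)<.004][:,:2]
    hull=cv2.convexHull((X*1000).astype(np.float32))[:,0]/1000
    res=[]
    # maximise overlap: area test of points inside hex with apothem 18.0 mm and hull fit
    for a in np.radians(np.arange(0,60,1)):
        f=lambda c:[max((X-c)@[np.cos(a+k*np.pi/3),np.sin(a+k*np.pi/3)]) for k in range(6)]
        v=np.array(f(np.array([cx,cy])))
        w=[v[k]+v[k+3] for k in range(3)]
        res.append((np.ptp(w)+abs(np.mean(w)-.036),round(np.degrees(a)),np.round(np.array(w)*1000,1),np.round(v*1000,1)))
    for r in sorted(res,key=lambda r:r[0])[:3]: print(r)
    # raster alternative
    res=[(np.sum([max(0,((X-[cx,cy])@[np.cos(np.radians(a)+k*np.pi/3),np.sin(np.radians(a)+k*np.pi/3)]).max()-.018) for k in range(6)]),a) for a in range(60)]
    print(len(X),sorted(res)[:3], X.mean(0))
E
python3 - <<'E'
from h import *
st(); p=vision.get_image("wrist"); save(p,"w6")
find(p,"nut",True,.094,.106); find(p,"probe",True,.12,.14); hexfit(p,.4983,-.1905)
f=p["frame"]; d=cut_out("nut",p)[0]; r,c=map(int,d["point"]); print(r,c)
cv2.imwrite("pics/w6c.png",cv2.resize(f[max(0,r-45):r+45,c-60:c+60,::-1],None,fx=6,fy=6,interpolation=cv2.INTER_CUBIC))
E
```

```text
t 16.33 pos [ 0.4983 -0.1904  0.2267] x [-0.228  0.974 -0.   ] y [ 0.974  0.228 -0.   ] z [-0. -0. -1.] j7 0.32 F [-0.08  0.64 -0.16] T [-0.077 -0.146 -0.041] w 0.604 gf 0.0
nut 0.84 [188.3, 282.4] 735 zmed 0.0996 rect circ [ 498.4 -190.7] 20.4 mean [ 0.4979 -0.1866]
probe 0.98 [203.2, 276.3] 338 zmed 0.1311 rect circ [ 497.7 -191. ] 8.8 mean [ 0.4975 -0.1899]
(np.float64(0.0003700090985626209), 57, array([36.2, 36.3, 36.2]), array([17.7, 17.7, 17.9, 18.5, 18.6, 18.3]))
(np.float64(0.00038033979468387463), 58, array([36.1, 36.3, 36.1]), array([17.7, 17.6, 17.8, 18.4, 18.6, 18.2]))
(np.float64(0.00048691965169368745), 59, array([36.1, 36.4, 36.3]), array([17.8, 17.7, 17.9, 18.3, 18.7, 18.4]))
727 [(np.float64(0.001276540176142), 58), (np.float64(0.0014183750086532582), 59), (np.float64(0.0014467047513243743), 57)] [ 0.49795948 -0.18667999]
188 282
```

View pics/w6c.png

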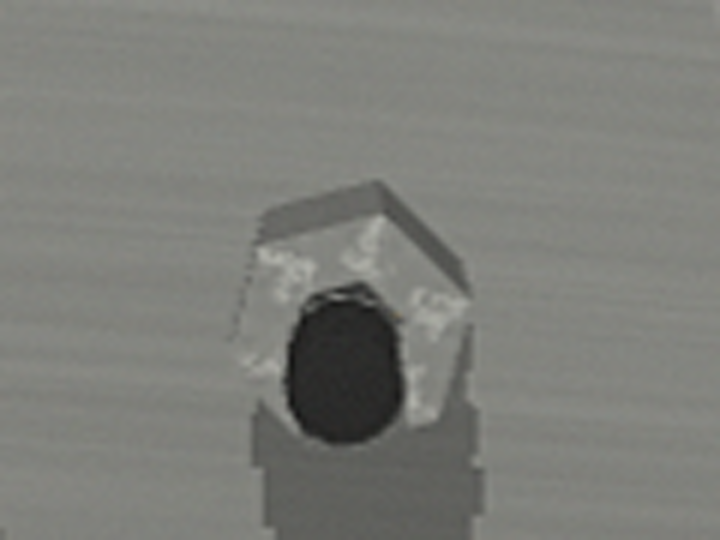

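The nut fits a 36.2 mm hexagon centred at (0.4984, -0.1907), with flat normals at about 58° (-2°). The black head covers its middle at (345, 365) in the crop, and the head is centred and upright. I'll align the fingers to 58° and descend.

Emit:
{"method": "play_rows", "body": {"increments": "0 0.05 0 -6 0.2;0 0 0 -6 0.2;0 0 0 -6 0.2;0 0 0 -6 0.2;0 0 0 -6 0.2"}}

```text
clock: 17.0
position: [0.4988, -0.1902, 0.226]
ee_rot: [-1.241, -2.885, -0.0]
force: [0.6, -0.1, 0.4]
width: 0.6
gripper_force: 0.0
```

Emit:
{"method": "play_rows", "body": {"increments": "0 0 0 -6 0.2;0 0 0 -6 0.2;0 0 0 -3 0.2;0 0 2 0 0.2;0 0 2 0 0.2"}}

```text
clock: 17.42
position: [0.4997, -0.1904, 0.1865]
ee_rot: [0.861, 3.02, 0.0]
force: [0.5, 0.9, -0.2]
width: 0.6
gripper_force: 0.0
```

Emit:
{"method": "play_rows", "body": {"increments": "0 0 2 0 0.2;0 0 2 0 0.2;0 0 1.5 0 0.2;0 0 0 0 0.2;0 0 0 0 0.2"}}

```text
clock: 17.83
position: [0.4985, -0.19, 0.131]
ee_rot: [-0.861, -3.019, -0.001]
force: [-0.4, -1.1, 0.2]
width: 0.6
gripper_force: 0.0
```

Run:
```python
from h import *
s,M=togo(.4989,-.1904,.0732),0
p=vision.get_image("wrist"); save(p,"w7"); find(p,"probe",True,.12,.14); find(p,"nut",True,.094,.106)
s=arm.observe();print(np.degrees(np.arctan2(*R.from_rotvec(s["ee_rot"]).as_matrix()[[1,0],1])))
```

```text
t 17.83 pos [ 0.4985 -0.19    0.131 ] x [-0.85   0.527  0.002] y [ 0.527  0.85  -0.   ] z [-0.002  0.001 -1.   ] j7 0.96 F [-0.38 -1.08  0.16] T [ 0.056 -0.152 -0.06 ] w 0.6 gf 0.0
tool cm to go [-0.07 -0.01  5.78]
probe 0.98 [243.3, 277.0] 755 zmed 0.1311 rect circ [ 497.6 -191.1] 9.1 mean [ 0.4961 -0.1902]
nut 0.83 [218.1, 278.4] 1408 zmed 0.0996 rect circ [ 498.  -190.8] 20.6 mean [ 0.4937 -0.1879]
58.16830946221781
```

View pics/w7.png

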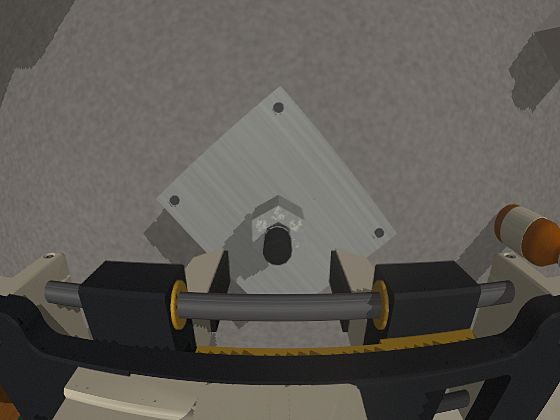

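The flats are parallel to the pads and the head is centred at (277, 243). I'll descend and close on the nut.

Emit:
{"method": "play_rows", "body": {"increments": "-0.03 0 1.5 0 0.2;0 0 1.5 0 0.2;0 0 1.5 0 0.2;0 0 0.8 0 0.2;0 0 0.4 0 0.2"}}

```text
clock: 18.4
position: [0.4992, -0.1905, 0.0743]
ee_rot: [-0.862, -3.021, 0.0]
force: [-0.4, 0.1, 0.3]
width: 0.6
gripper_force: 0.0
```

Emit:
{"method": "play_rows", "body": {"increments": "0 0 0 0 0.2;0 0 0 0 0;0 0 0 0 -0.2;0 0 0 0 -0.4;0 0 0 0 -1", "grip_force": 40}}

```text
clock: 18.82
position: [0.4993, -0.1916, 0.0753]
ee_rot: [0.863, 3.02, -0.002]
force: [-1.4, -0.3, 6.1]
width: 0.378
gripper_force: 40.0
```

Emit:
{"method": "play_rows", "body": {"increments": "0 0 0 0 -1;0 0 0 0 -1;0 0 0 0 -1;0 0 0 0 -1"}}

```text
clock: 19.15
position: [0.4993, -0.1914, 0.0754]
ee_rot: [0.863, 3.02, -0.002]
force: [-2.0, -2.9, 5.9]
width: 0.378
gripper_force: 40.0
```

```bash
cat >> h.py <<'E'
def tw(n=8):
    "averaged wrist moment and yaw of tool y (costs nothing: same period if clock stands)"
    s=arm.observe(); M=R.from_rotvec(s["ee_rot"]).as_matrix()
    print("t",round(s["clock"],2),"yaw",np.degrees(np.arctan2(M[1,1],M[0,1])).round(2),"Tz",s["ft_torque"].round(3),"F",s["force"].round(1),"j7",s["joints"][6].round(3),"tau7",s["joint_efforts"][6].round(3),"pos",s["position"].round(4),"w",round(s["width"],3),round(s["gripper_force"],1))
E
python3 -c "
from h import *
tw()"
```

```text
t 19.15 yaw 58.12 Tz [-0.467  0.281  0.013] F [-2.  -2.9  5.9] j7 0.902 tau7 -0.011 pos [ 0.4993 -0.1914  0.0754] w 0.378 40.0
```

Emit:
{"method": "play_rows", "body": {"increments": "0 0 -0.15 2 -1;0 0 0 3 -1;0 0 0 3 -1;0 0 0 2 -1;0 0 0 0 -1"}}

```text
clock: 19.57
position: [0.4991, -0.1913, 0.0757]
ee_rot: [1.125, 2.933, -0.001]
force: [2.5, -4.2, -12.4]
width: 0.379
gripper_force: 40.0
```

```bash
python3 -c "
from h import *
tw()"
```

```text
t 19.57 yaw 48.05 Tz [-0.831 -0.829  0.166] F [  2.5  -4.2 -12.4] j7 0.755 tau7 -0.929 pos [ 0.4991 -0.1913  0.0757] w 0.379 40.0
```

Emit:
{"method": "play_rows", "body": {"increments": "0 0 0 2 -1;0 0 0 2 -1;0 0 0 1 -1"}}

```text
clock: 19.82
position: [0.499, -0.1914, 0.0757]
ee_rot: [-1.25, -2.882, 0.001]
force: [1.9, -4.7, -11.2]
width: 0.378
gripper_force: 40.0
```

```bash
python3 -c "
from h import *
tw()"
```

```text
t 19.82 yaw 43.12 Tz [-0.916 -0.858  0.302] F [  1.9  -4.7 -11.2] j7 0.682 tau7 -0.251 pos [ 0.499  -0.1914  0.0757] w 0.378 40.0
```

Emit:
{"method": "play_rows", "body": {"increments": "0 0 0.1 1 -1;0 0 0 1 -1;0 0 0 1 -1;0 0 0 1 -1"}}

```text
clock: 20.15
position: [0.4992, -0.1914, 0.0755]
ee_rot: [1.35, 2.836, -0.002]
force: [-1.1, -5.4, 0.1]
width: 0.385
gripper_force: 40.1
```

```bash
python3 -c "
from h import *
tw()"
```

```text
t 20.15 yaw 39.1 Tz [-1.213  0.01   0.309] F [-1.1 -5.4  0.1] j7 0.622 tau7 0.068 pos [ 0.4992 -0.1914  0.0755] w 0.385 40.1
```

Emit:
{"method": "play_rows", "body": {"increments": "0 0 0 1 -1;0 0 0 1 -1;0 0 0 1 -1;0 0 0 1 -1"}}

```text
clock: 20.48
position: [0.4992, -0.1914, 0.0755]
ee_rot: [1.448, 2.787, -0.002]
force: [-1.4, -5.6, -1.6]
width: 0.376
gripper_force: 40.1
```

```bash
python3 -c "
from h import *
tw()"
```

```text
t 20.48 yaw 35.1 Tz [-1.152  0.059  0.315] F [-1.4 -5.6 -1.6] j7 0.563 tau7 0.064 pos [ 0.4992 -0.1914  0.0755] w 0.376 40.1
```

Emit:
{"method": "play_rows", "body": {"increments": "0 0 0 1 -1;0 0 0 1 -1;0 0 0 1 -1;0 0 0 1 -1"}}

```text
clock: 20.82
position: [0.4992, -0.1914, 0.0755]
ee_rot: [1.544, 2.735, -0.002]
force: [-1.9, -5.7, -0.1]
width: 0.379
gripper_force: 40.1
```

```bash
python3 -c "
from h import *
tw()"
```

```text
t 20.82 yaw 31.1 Tz [-1.256  0.002  0.342] F [-1.9 -5.7 -0.1] j7 0.504 tau7 0.036 pos [ 0.4992 -0.1914  0.0755] w 0.379 40.1
```

Emit:
{"method": "play_rows", "body": {"increments": "0 0 0 1 -1;0 0 0 1 -1;0 0 0 1 -1;0 0 0 1 -1"}}

```text
clock: 21.15
position: [0.4992, -0.1914, 0.0755]
ee_rot: [1.639, 2.68, -0.002]
force: [-1.5, -5.8, -0.4]
width: 0.377
gripper_force: 40.1
```

```bash
python3 -c "
from h import *
tw()"
```

```text
t 21.15 yaw 27.11 Tz [-1.239  0.037  0.399] F [-1.5 -5.8 -0.4] j7 0.445 tau7 -0.014 pos [ 0.4992 -0.1914  0.0755] w 0.377 40.1
```

Emit:
{"method": "play_rows", "body": {"increments": "0 0 0 1 -1;0 0 0 1 -1;0 0 0 1 -1;0 0 0 1 -1"}}

```text
clock: 21.48
position: [0.4992, -0.1914, 0.0755]
ee_rot: [1.731, 2.621, -0.002]
force: [-1.3, -5.4, -0.1]
width: 0.381
gripper_force: 40.2
```

```bash
python3 -c "
from h import *
tw()"
```

```text
t 21.48 yaw 23.11 Tz [-1.294  0.026  0.461] F [-1.3 -5.4 -0.1] j7 0.387 tau7 -0.073 pos [ 0.4992 -0.1914  0.0755] w 0.381 40.2
```

Torque is rising at the expected 0.9 N m/rad, and contact came at about yaw 32.6°, so I'm roughly 9.3° past it. The target is about 17.5° (+0.275 N m), which leaves 8° to go.

Emit:
{"method": "play_rows", "body": {"increments": "0 0 0 1 -1;0 0 0 1 -1;0 0 0 1 -1;0 0 0 1 -1"}}

```text
clock: 21.82
position: [0.4992, -0.1914, 0.0755]
ee_rot: [1.821, 2.559, -0.002]
force: [-1.9, -5.7, -0.9]
width: 0.38
gripper_force: 40.2
```

```bash
python3 -c "
from h import *
tw()"
```

```text
t 21.82 yaw 19.12 Tz [-1.261  0.077  0.465] F [-1.9 -5.7 -0.9] j7 0.328 tau7 -0.138 pos [ 0.4992 -0.1914  0.0755] w 0.38 40.2
```

Emit:
{"method": "play_rows", "body": {"increments": "0 0 0 1 -1;0 0 0 1 -1;0 0 0 1 -1;0 0 0 1 -1"}}

```text
clock: 22.15
position: [0.4991, -0.1914, 0.0755]
ee_rot: [1.909, 2.494, -0.002]
force: [-0.9, -5.5, -0.6]
width: 0.378
gripper_force: 40.3
```

```bash
python3 -c "
from h import *
tw()"
```

```text
t 22.15 yaw 15.13 Tz [-1.345  0.119  0.563] F [-0.9 -5.5 -0.6] j7 0.269 tau7 -0.207 pos [ 0.4991 -0.1914  0.0755] w 0.378 40.3
```

Both the wrist moment (+0.255) and the joint torque (+0.273) put the grip in the middle of the firm range. I'll hold, release and rise.

Emit:
{"method": "play_rows", "body": {"increments": "0 0 0 0 -1;0 0 0 0 -1;0 0 0 0 -1;0 0 0 0 0.2;0 0 0 0 0.2"}}

```text
clock: 22.57
position: [0.4996, -0.1899, 0.0755]
ee_rot: [1.909, 2.495, 0.001]
force: [0.2, -0.1, 0.1]
width: 0.476
gripper_force: 0.0
```

Emit:
{"method": "play_rows", "body": {"increments": "0 0 0 0 0.2;0 0 0 0 0.2;0 0 0 0 0.2;0 0 -0.5 0 0.2;0 0 -1 0 0.2"}}

```text
clock: 22.98
position: [0.4986, -0.19, 0.0897]
ee_rot: [-1.907, -2.494, 0.001]
force: [0.5, 0.2, 0.2]
width: 0.599
gripper_force: 0.0
```

Emit:
{"method": "play_rows", "body": {"increments": "0 0 -2 0 0.2;0 0 -3 0 0.2;0 0 -3 0 0.2;0 0 -3 0 0.2;0 0 -2 0 0.2"}}

```text
clock: 23.4
position: [0.5003, -0.1902, 0.2241]
ee_rot: [1.906, 2.493, 0.002]
force: [-0.1, -0.3, 0.4]
width: 0.602
gripper_force: 0.0
```

Emit:
{"method": "play_rows", "body": {"increments": "0 0 0 0 0.2;0 0 0 0 0.2;0 0 0 0 0.2"}}

```text
clock: 23.65
position: [0.4989, -0.1903, 0.2201]
ee_rot: [-1.909, -2.495, 0.0]
force: [-0.2, -0.6, -0.5]
width: 0.602
gripper_force: 0.0
```

Run:
```python
from h import *
tw(); p=vision.get_image("wrist"); save(p,"w8"); find(p,"probe",True,.12,.14); find(p,"nut",True,.094,.106); hexfit(p,.4982,-.1907)
p=vision.get_image("top"); find(p,"plug",False,.08,.11);find(p,"bottle",False,.1,.13);find(p,"beaker",False,.07,.09)
```

```text
t 23.65 yaw 15.16 Tz [-0.013 -0.137  0.064] F [-0.2 -0.6 -0.5] j7 0.369 tau7 0.016 pos [ 0.4989 -0.1903  0.2201] w 0.602 0.0
probe 0.96 [206.1, 278.8] 361 zmed 0.1311 rect circ [ 498.7 -190.6] 8.8 mean [ 0.4984 -0.1895]
nut 0.77 [187.6, 277.7] 744 zmed 0.0996 rect circ [ 498.5 -190.8] 20.4 mean [ 0.497  -0.1863]
(np.float64(0.00013904283429749809), 17, array([36. , 36.1, 36. ]), array([18.4, 17.9, 17.9, 17.6, 18.2, 18.1]))
(np.float64(0.00032234927044565154), 18, array([36.3, 36.2, 36.2]), array([18.5, 18. , 18. , 17.8, 18.2, 18.2]))
(np.float64(0.0005851608905377212), 16, array([35.6, 36.1, 35.8]), array([18.2, 17.7, 17.8, 17.5, 18.3, 18. ]))
733 [(np.float64(0.0005626580928704793), 16), (np.float64(0.0006901934023322807), 17), (np.float64(0.000721566883059202), 15)] [ 0.4970799  -0.18640008]
plug 0.47 [245.7, 172.8] 149 zmed 0.0956 rect circ [500.1 215.6] 16.4 mean [0.4996 0.2152]
bottle 0.66 [189.5, 252.1] 82 zmed 0.121 rect circ [666.5  29.5] 11.6 mean [0.6651 0.0292]
```

View pics/w8.png

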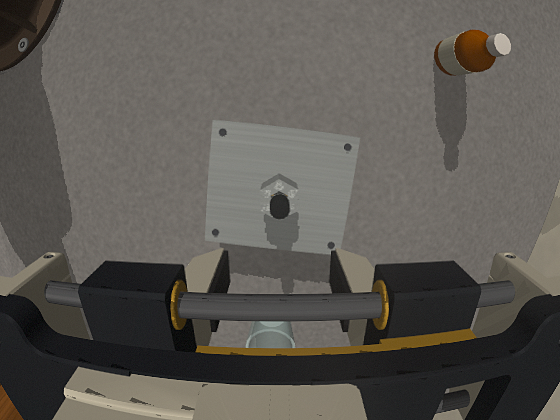

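The probe head stands on the nut's axis at (279, 206), its top at 131 mm as before. The jaws centred it within 0.3 mm, the nut kept its turn, and the bystanders are in place. I'll hand it in.

```bash
python3 -c "
from cell import job
print(job.sign_off())"
```

```text
the job is handed in; nothing more can be done
None
```

I seated the probe on the stop, tightened the nut about 0.26 N m past jaw contact, let go with the bystanders apparently undisturbed (the beaker wasn't re-measured), and handed the job in at about 24 s; no verdict came back.

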